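# Lay out the fumarole sampling kit

### The arm

A 6-joint arm with a two-finger parallel gripper is mounted at the origin on the work surface. World frame = base frame: x ahead of the robot, y to its left, z up, the work surface at z = 0. Lengths are in m, angles in rad, forces in N, time in s.
With the tool pointing down it reaches from about 0.375 to 0.925 m from the base axis. Payload 5.7 kg.
Tool frame: the origin (TCP) lies between the finger pads; the fingertips stand 14 mm ahead of it and the grasp point (between the pads) lies 5 mm behind it; z points along the fingers, y is the line along which they close (so a half turn about z gives the same grasp; the last joint's range is limited). The gripper opens to 85 mm and grips with 20 to 120 N. Pads are 22 mm wide; open, the fingers measure 114 mm over their backs; the gripper's body (76 mm by 85 mm) begins 54 mm behind the grasp point. The pads swing forward as they close: fully open they stand 13 mm farther back than shut.
Start: joints at [-1.451, 0.359, 1.51, -0, 1.272, -0.115], TCP at [0.14, -0.584, 0.245] pointing down, gripper open.
Joint ranges: [-2.97, 2.97], [-1.01, 2.36], [0.21, 2.38], [-0.96, 4.11], [0.2, 2.71], [-2.98, 2.98]. Speed limits (rad/s): [2.39, 2.39, 3.14, 3.14, 3.14, 3.14].

### API

Orientations are given as a unit quaternion [x, y, z, w].
In Python, from workcell import arm gives the robot as it stands.
- The arm moves only by the shell command python3 inch.py 'ROWS' [OPENING] [FORCE]. ROWS is rows parted by semicolons, their numbers by spaces, 1 to 12 of them, each of 6 numbers: dx, dy, dz in m, then a rotation vector rx, ry, rz in rad; each row is the pose to reach, as a shift and turn from the pose commanded when the command began, along the tool's axes at that moment; what a row does not reach only later rows make up. A row lasts 1/12 s, in which the tool goes at most 0.0417 m and 0.125 rad, less where a joint would pass 70% of its speed; a pose out of reach is approached as far as the arm can. OPENING is the finger opening in m, set as the command begins (- or left out keeps the last). The fingers move at their own pace and stop on an object; FORCE is the grip in N (left out, the last holds). Time passes only in rows, so rows that do not move let the fingers close. It prints the time, the measured TCP pose, the force, the opening and the grip force at its end.
- arm.observe(): the state, without advancing time (a new reading comes with each control period).
- arm.get_image(name): name is "scene" or "top"; returns (picture, depth): 480x640x3 uint8, red, green, blue; 480x640 float32, m along the optical axis (not along the pixel's ray), 0 where there is no reading.
- arm.get_calibration(name): a dict with "K" (3x3 intrinsics, pixels), "origin" and "orientation" of the camera in the world. Camera axes: x right, y down, z forward; pixel columns grow to the right and rows downward; lengths in m; the calibration is good to about 2 mm. A picture is of the moment at which its call begins. get_calibration takes no time and is no camera call.
- arm.close_job(): hands the job in; it is judged then, once.
The state is a dict: "time": time; "joint_pos": joint angles; "joint_velocities": joint speeds; "joint_torque": joint torques, N m; "eef_pos": TCP position; "tool_rot": TCP orientation; "contact_force": force on the tool from outside, world axes, zero at the start; "moment": the same for the moment, N m; "finger_gap": finger opening in m; "finger_force": force on a finger pad.
Only numpy, scipy, OpenCV 4.12 (cv2) and the standard library are available. Lean on these libraries where they do the work, as an engineer would, in place of code of your own. Each camera call takes 0.05 s, during which the arm holds its last target. There are 200 camera calls.

### The job

Lay out the sampling kit on and behind the grey board for the pre-trip check: the crucible upright in the middle of the round cork pad with its lid centred on top, the adapter cone standing wide end down in the middle of the square stone tile, and the brass valve body standing on the board midway between the pad and the tile, its two side ports pointing along the row. Lay the thermocouple sheath flat on the bench close behind the board (on the side away from the robot, clear of the board but with a gap of no more than two fingers, about 30 mm), parallel to the board and centred behind the valve body, with its thick head at the crucible's end. Do not knock over the sample bottle.

Things in the scene. Friction and masses are not known exactly. Their poses are not given: they have to be found in the camera images.
- crucible: White ceramic crucible, an open cup 45 mm high; outer diameter 40 mm at the foot, 50 mm at 26 mm height, 52 mm at the rim; wall 3.5 mm. Stands upright, loose, 50 to 95 g. Origin at the centre of its underside, z up. The yaw does not matter.
- lid: White ceramic crucible lid: a flat disc 58 mm across and 4 mm thick, with a round knob on its middle, 14 to 16 mm across, that rises to 22 mm above the underside; take it by the knob. Loose, lies knob up, 26 to 47 g. It rests flat on the crucible's rim (no plug underneath). Origin at the centre of its underside, z up.
- valve: Brass needle valve body, upright: block 28 x 28 mm, 40 mm high, a round side port (16 mm across, axis 20 mm up) on each y face, 62 mm overall along y; grip its plain x faces, 28 mm apart. On top a bonnet 20 mm across to 52 mm height and a steel stem 8 mm across to 62 mm. Loose, 190-340 g. Origin: centre of underside, y along the ports (alike), z up.
- cone: Green plastic adapter cone standing wide end down: flange 48 mm across and 6 mm thick, cone narrowing from 42 mm at 6 mm height to 18 mm at 34 mm, then a straight spigot 18 mm across up to 64 mm; take it by the spigot. Loose, 30 to 54 g. Origin at the centre of its underside, z up. The yaw does not matter.
- sheath: Steel thermocouple sheath lying flat: rod 10 mm thick, axis 9 mm up, bare (grip) from x = -30 to +36 mm; thick black block head 22 x 24 x 18 mm high centred at x = +47; square 18 mm collar at x = -36; rod ends at x = -75. Does not roll. Loose, 75-135 g. Origin: underside, below the rod's axis; x along the rod to the head, z up. Starts roughly along world x, head away from the robot.
- sheath_head (a point): Centre of the sheath's thick head, 47 mm along the sheath's x from its origin and 9 mm above its underside.
- board: Grey laminate layout board, 100 mm (x) by 310 mm (y), 6 mm thick, fixed flat on the bench. Origin: centre of underside, x pointing away from the robot (behind), y along its length. Pad and tile lie on it 115 mm either side of its centre, either one at either end, so midway between them is the board's centre.
- pad: Round cork pad, 76 mm across, 6 mm thick, fixed on one end of the board (its top is 12 mm above the bench). Origin at the centre of its underside, z up.
- tile: Square pale stone tile, 76 x 76 mm, 6 mm thick, fixed on the other end of the board (its top is 12 mm above the bench), edges parallel to the board's. Origin at the centre of its underside, z up.
- sample_bottle: Amber glass sample bottle with a white cap, 46 mm across, 105 mm high, standing loose among the things at one side of the board. Not to be used; must stay standing. Origin at the centre of its underside, z up.

How it is judged:
At the end, for the whole second after the job is handed in: Upright and centred within 12 mm: crucible on pad, cone on tile, valve midway (13 mm, ports within 0.22 rad of the row). Lid flat on crucible within 10 mm. Sheath flat, axis 56-98 mm behind board centre, centred within 20 mm, parallel within 0.2 rad, head at pad end. Bottle standing. All at rest (horizontal distance between crucible and pad below 0.012 m and z of crucible in the frame of pad between 0.003 and 0.009 m and angle between each of crucible, lid, valve, cone, sheath's own z axis and vertical below 0.1 rad and horizontal distance between lid and crucible below 0.01 m and z of lid in the frame of crucible between 0.042 and 0.049 m and horizontal distance between valve and board below 0.013 m and z of valve in the frame of board between 0.003 and 0.009 m and angle between the y axis of valve and the y axis of board, either way round below 0.22 rad and horizontal distance between cone and tile below 0.012 m and z of cone in the frame of tile between 0.003 and 0.009 m and x of sheath in the frame of board between 0.056 and 0.098 m and y of sheath in the frame of board between -0.02 and 0.02 m and angle between the x axis of sheath and the y axis of board, either way round below 0.2 rad and height (world z) of sheath below 0.005 m and horizontal distance between sheath_head and pad below 0.155 m and angle between sample_bottle's own z axis and vertical below 0.15 rad and linear speed of each of crucible, lid, valve, cone, sheath below 0.02 m/s and angular speed of each of crucible, lid, valve, cone, sheath below 0.2 rad/s); the robot touches nothing.
It fails at once if the sample bottle is knocked over (angle between sample_bottle's own z axis and vertical above 0.4 rad).
It also fails if it takes over 144 s, if anything falls off the work surface, if the arm or the gripper's body presses on something with over 40 N, if the wrist force passes 120 N, or if a joint passes its speed limit or range.

## Working session

There is one attempt and no reset: what is moved stays moved. The work goes in short steps, Python scripts to look and compute and a shell command to move; the robot and the scene stay as the last step left them, time stands still between calls to the robot, and variables do not carry over. Pictures are saved under pics/ and viewed, at most 14 in all, crops included, and the job is handed in when it is done.

```bash
ls; mkdir -p pics
python3 - <<'E'
from workcell import arm
import cv2,numpy as np
for n in("scene","top"):
    p,d=arm.get_image(n); cv2.imwrite(f"pics/{n}0.png",p[:,:,::-1]); np.save(f"{n}0.npy",d)
    c=arm.get_calibration(n); print(n,c)
s=arm.observe(); print(s['eef_pos'],s['tool_rot'],s['time'],s['finger_gap'])
E
```

```text
inch.py
pics
workcell.py
scene {'K': array([[525.3293468 ,   0.        , 321.86320564],
       [  0.        , 525.3293468 , 235.87793498],
       [  0.        ,   0.        ,   1.        ]]), 'origin': array([ 1.00559708, -0.25417166,  0.92276302]), 'orientation': array([ 0.82214936,  0.49640207, -0.14675632, -0.23689239])}
top {'K': array([[439.55985073,   0.        , 318.97712639],
       [  0.        , 439.55985073, 242.42759094],
       [  0.        ,   0.        ,   1.        ]]), 'origin': array([0.4575904 , 0.01859255, 0.8478499 ]), 'orientation': array([-0.70227132,  0.71133207, -0.02095355,  0.01956058])}
[ 0.13950799 -0.58295023  0.24450292] [ 9.93115039e-01  1.17140050e-01 -1.58610761e-05 -8.52969038e-04] 0.1 0.08555253080499937
```

View pics/top0.png

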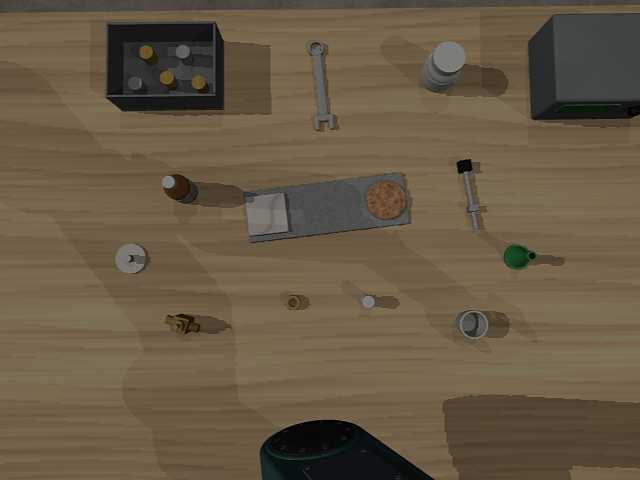

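View pics/scene0.png

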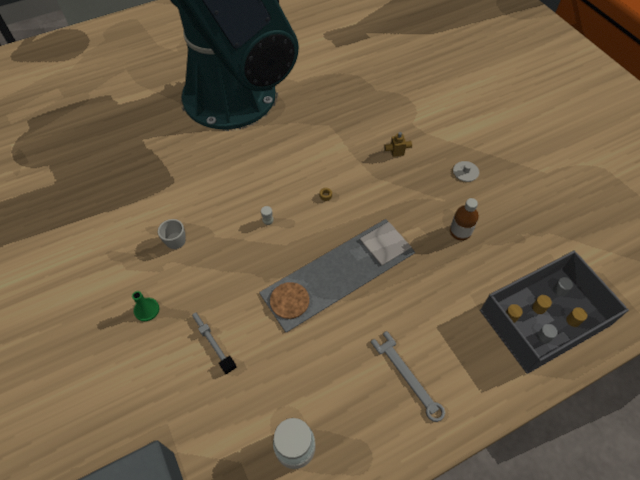

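The top view shows these objects:
- Left: lid (131,258), valve (183,324) and bottle (178,188).
- Board: tile (267,214) and pad (386,200).
- Right: sheath with its head at (464,166), cone with its foot near (516,257), and crucible (473,324).
- Behind the board: a wrench, at (320,85).

The scene view shows the same things: crucible (172,234), cone (146,308), sheath (214,343), pad (290,300), tile (385,243), valve (398,146), lid (466,172) and bottle (464,220).

Next I'll locate each one with the depth from both views.

```bash
cat > h.py <<'E'
import numpy as np,cv2
from workcell import arm
from scipy.spatial.transform import Rotation as R
def cloud(n,d=None,pic=False):
    if d is None: p,d=arm.get_image(n)
    c=arm.get_calibration(n);K=c['K'];v,u=np.mgrid[:480,:640]
    P=np.stack([(u-K[0,2])/K[0,0]*d,(v-K[1,2])/K[1,1]*d,d],-1)
    P=P@R.from_quat(c['orientation']).as_matrix().T+c['origin']
    P[d==0]=np.nan
    return (P,p) if pic else P
def box(P,x,y,r,z0,z1=1):
    m=(abs(P[...,0]-x)<r)&(abs(P[...,1]-y)<r)&(P[...,2]>z0)&(P[...,2]<z1)
    return P[m]
def report(name,q):
    if len(q)<4: print(name,'few',len(q));return
    c,r=cv2.minEnclosingCircle(q[:,:2].astype(np.float32)*1000)
    a=cv2.minAreaRect(q[:,:2].astype(np.float32)*1000)
    print(name,len(q),'mean',q[:,:2].mean(0).round(4),'circ',np.round(c,1),round(r,1),'rect',np.round(a[0],1),np.round(a[1],1),round(a[2],1),'z',np.percentile(q[:,2],[5,50,98]).round(4))
E
python3 - <<'E'
from h import *
T=cloud('top',np.load('top0.npy'));S=cloud('scene',np.load('scene0.npy'))
for n,(u,v) in dict(lid=(131,258),valve=(183,324),bottle=(170,183),tile=(267,214),pad=(386,200),board=(328,207),sheath=(468,190),head=(464,166),cone=(516,257),cruc=(485,324)).items(): print(n,T[v,u].round(4))
for n,(u,v) in dict(lid=(466,176),valve=(398,146),bottle=(470,203),tile=(385,243),pad=(290,300),board=(340,270),head=(228,365),cone=(150,315),cruc=(172,243)).items(): print('S',n,S[v,u].round(4))
g=lambda P,x,y:P
for n,P in(('T',T),('S',S)):
    for k,(u,v),r,z0,z1 in [('lid',(131,258),.05,.002,.012),('knob',(131,258),.05,.014,.03),('valve',(183,324),.05,.025,.044),('valvestem',(183,324),.06,.046,.07),('valveall',(183,324),.06,.01,.08),('sheath',(470,193),.1,.004,.03),('shhead',(464,166),.04,.013,.03),('cone',(516,257),.06,.004,.08),('spigot',(516,257),.06,.045,.08),('cruc',(485,324),.07,.03,.06),('rim',(485,324),.07,.04,.06),('bottle',(180,190),.06,.02,.13),('board',(328,207),.2,.003,.015),('tile',(267,214),.06,.0092,.016),('pad',(386,200),.06,.0092,.016)]:
        c=T[v,u]; q=box(P,c[0],c[1],r,z0,z1); report(n+' '+k,q)
    q=P[(P[...,0]>.3)&(P[...,0]<.65)&(abs(P[...,1])<.3)];print('bench z',np.nanmedian(q[:,2]))
E
```

```text
lid [0.4803 0.372  0.0167]
valve [0.3587 0.2653 0.0429]
bottle [0.6053 0.2702 0.1029]
tile [0.5612 0.1152 0.0124]
pad [ 0.5853 -0.1128  0.0119]
board [ 0.5739 -0.0016  0.0073]
sheath [ 0.6026 -0.2704  0.0125]
head [ 0.6473 -0.2614  0.0209]
cone [ 0.4726 -0.3493  0.0308]
cruc [ 0.3516 -0.2828  0.0431]
S lid [0.4981 0.3674 0.0049]
S valve [0.3707 0.2658 0.0313]
S bottle [0.6094 0.2692 0.1018]
S tile [0.5652 0.1158 0.0081]
S pad [ 0.5914 -0.112   0.0116]
S board [0.5768 0.0047 0.0072]
S head [ 0.6561 -0.2649  0.0162]
S cone [ 0.4946 -0.3586  0.0082]
S cruc [ 0.3775 -0.2691  0.0309]
T lid 1146 mean [0.4799 0.3753] circ [481.7 372.5] 68.1 rect [480.3 372.1] [99.6 99.8] 90.0 z [0.0021 0.0039 0.008 ]
T knob 68 mean [0.4803 0.3786] circ [480.4 379.2] 7.9 rect [480.5 379.3] [14.3 15. ] 21.1 z [0.0168 0.0228 0.025 ]
T valve 295 mean [0.358  0.2698] circ [357.6 273.7] 31.4 rect [357.3 273.9] [62.4 28.2] 72.9 z [0.0259 0.0326 0.0431]
T valvestem 115 mean [0.3577 0.2727] circ [357.1 273.9] 10.4 rect [356.8 273.8] [18.6 20.1] 46.7 z [0.0483 0.0533 0.0639]
T valveall 477 mean [0.3585 0.2701] circ [
[... 2481 characters left out ...]
26.5 rect [ 353.2 -262.1] [51.8 50.3] 64.5 z [0.031  0.0398 0.0459]
S rim 144 mean [ 0.3527 -0.2619] circ [ 353.2 -261.4] 26.5 rect [ 353.1 -262.1] [51.8 50.1] 64.5 z [0.0405 0.0431 0.0463]
S bottle 723 mean [0.6164 0.2623] circ [610.9 269.7] 23.2 rect [614.1 266.6] [46.2 36.9] 46.3 z [0.0259 0.0665 0.1046]
S board 6797 mean [ 0.5843 -0.0056] circ [580.2  -5.6] 268.8 rect [574.6  -3.1] [400.2 394.8] 0.8 z [0.0033 0.0062 0.0133]
S tile 932 mean [0.5648 0.1139] circ [564.1 115.1] 53.6 rect [565.3 115.2] [79.1 76.3] 5.3 z [0.0095 0.0109 0.0143]
S pad 937 mean [ 0.5886 -0.1131] circ [ 581.3 -100.4] 58.0 rect [ 585.4 -101.2] [75.4 97.9] 13.0 z [0.0094 0.0111 0.0145]
bench z -0.0007782655680810269
```

Run:
```python
from h import *
for n in('top','scene'):
    p=cv2.imread(f'pics/{n}0.png');P=cloud(n,np.load(n+'0.npy'));zb=.0014 if n=='top' else -.0008
    Z=P[...,2]-zb; hsv=cv2.cvtColor(p,cv2.COLOR_BGR2HSV).astype(int)
    def blob(k,m,u):
        m=cv2.medianBlur(m.astype(np.uint8)*255,3)
        c,l,s,ce=cv2.connectedComponentsWithStats(m)
        i=l[u[1],u[0]]
        if i==0: print(k,'none');return
        report(n+' '+k,P[l==i])
    pt=dict(top=dict(pad=(386,200),tile=(260,210),board=(335,207),sheath=(464,166),cone=(512,257)),scene=dict(pad=(290,300),tile=(385,247),board=(340,270),sheath=(228,365),cone=(148,313)))[n]
    print(hsv[pt['pad'][1],pt['pad'][0]],hsv[pt['tile'][1],pt['tile'][0]],hsv[pt['board'][1],pt['board'][0]])
    blob('pad',(hsv[...,1]>90)&(hsv[...,0]<16)&(Z>.006)&(Z<.018),pt['pad'])
    blob('tile',(hsv[...,1]<70)&(hsv[...,2]>hsv[pt['tile'][1],pt['tile'][0],2]*.75)&(Z>.0055)&(Z<.018),pt['tile'])
    blob('board',(cv2.GaussianBlur(Z.astype(np.float32),(5,5),0)>.0035)&(Z<.018),pt['board'])
    blob('sheath',(hsv[...,1]<85)&(Z>.006)|(Z>.011),pt['sheath'])
    q=box(P,.6,-.2715,.12,.007,.04);q=q[abs(q[:,1]+.2715)<.06];report('sh2',q)
    blob('cone',(hsv[...,0]>45)&(hsv[...,0]<80)&(hsv[...,1]>100),pt['cone'])
    blob('disc',(hsv[...,1]<60)&(Z>.002),(125,262) if n=='top' else (462,177))
t=cv2.imread('pics/top0.png');s=cv2.imread('pics/scene0.png')
f=lambda a,x,y:cv2.resize(a[y:y+60,x:x+80],(400,300),interpolation=cv2.INTER_CUBIC)
cv2.imwrite('pics/c1.png',np.vstack([np.hstack([f(t,145,295),f(s,360,115)]),np.hstack([f(t,430,155),f(s,175,320)])]))
```

```text
[ 14 123 114] [ 26  14 125] [60  6 82]
top pad 1188 mean [nan nan] circ [ 586.9 -111.7] 38.4 rect [ 586.4 -111.4] [74.4 71.9] 89.4 z [nan nan nan]
top tile 1479 mean [nan nan] circ [561.1 117.8] 50.9 rect [561.9 121. ] [64.5 75.4] 14.3 z [nan nan nan]
board none
top sheath 501 mean [nan nan] circ [ 595.4 -273.7] 66.6 rect [ 595.3 -272.9] [132.5  24.2] 9.8 z [nan nan nan]
sh2 521 mean [ 0.6035 -0.27  ] circ [ 595.4 -273.7] 66.6 rect [ 595.2 -272.9] [132.7  24.2] 9.7 z [0.0098 0.0152 0.0208]
top cone 543 mean [nan nan] circ [ 474.5 -369.1] 32.8 rect [ 474.5 -369.6] [61.8 42.1] 66.0 z [nan nan nan]
top disc 671 mean [nan nan] circ [479.7 379.4] 29.0 rect [480.5 379.2] [54.9 55.5] 43.9 z [nan nan nan]
[ 14 136 114] [ 19  24 116] [75  6 82]
scene pad 1112 mean [nan nan] circ [ 588.7 -113.2] 37.8 rect [ 588.  -112.6] [73.2 69.9] 60.9 z [nan nan nan]
scene tile 1168 mean [nan nan] circ [564.4 115.5] 51.2 rect [563.5 115.3] [77.3 76.3] 6.5 z [nan nan nan]
scene board 6246 mean [ 0.5784 -0.0082] circ [574.2   2.5] 160.6 rect [575.9   4. ] [100.6 315.5] 6.2 z [0.0022 0.0059 0.0133]
scene sheath 538 mean [nan nan] circ [ 597.  -278.5] 67.6 rect [ 596.3 -274.1] [135.1  24. ] 8.3 z [nan nan nan]
sh2 531 mean [ 0.6083 -0.2729] circ [ 596.9 -278.1] 67.6 rect [ 596.3 -274.1] [135.1  24. ] 8.3 z [0.0088 0.014  0.0197]
scene cone 540 mean [nan nan] circ [ 475.6 -361.9] 24.2 rect [ 471.4 -362.3] [41.2 40. ] 44.6 z [nan nan nan]
scene disc 311 mean [0.4833 0.3762] circ [481.  376.9] 30.9 rect [482.9 378.9] [53.4 54.4] 76.3 z [-0.001   0.0028  0.0206]
```

View pics/c1.png

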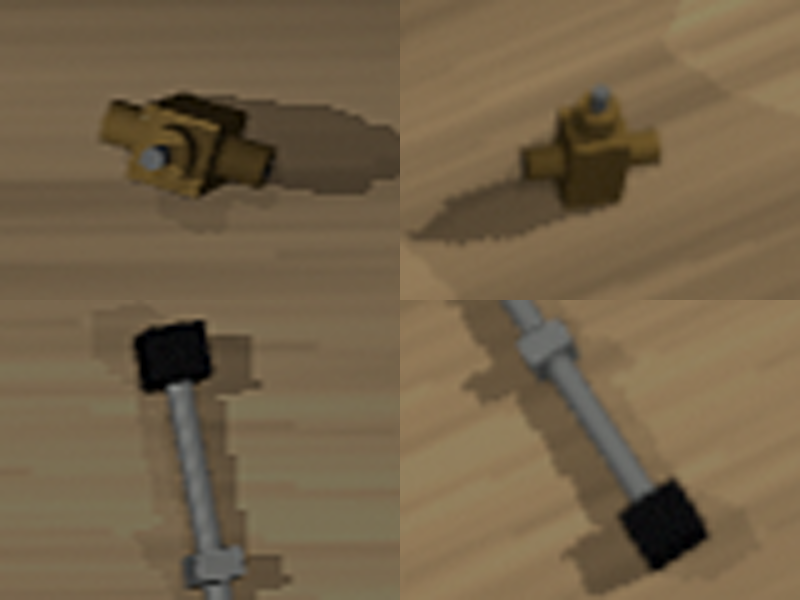

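The two views agree to about 3 mm and the heights match the text. In the crop, the valve's port ends are at (112,122) and (262,165), which gives a yaw of about -0.29. The sheath head points +x at about 0.157 rad.

| Item | Position (x, y), m | Yaw, rad |
|---|---|---|
| Board | (.575, .002) | 0.107 |
| Pad | (.5874, -.1125) | – |
| Tile | (.5629, .1162) | – |

I'll start with the sheath.

```bash
cat > go.py <<'E'
import sys;from h import *
def go(pts):
    """pts: (x,y,z,closing yaw or None); delta in tool axes from present pose, and rows needed"""
    s=arm.observe();R0=R.from_quat(s['tool_rot']);p0=np.array(s['eef_pos'])
    y=R0.as_matrix()[:,1];f0=np.arctan2(y[1],y[0])
    print('t',round(s['time'],1),'tcp',p0.round(4),'yaw',round(f0,3),'q1,q6',s['joint_pos'][0].round(2),s['joint_pos'][5].round(2))
    for x,yy,z,f in pts:
        if f is None:f=f0
        c=[f+k*np.pi for k in(-2,-1,0,1,2)];f=min(c,key=lambda a:abs(a-f0))
        C,S=np.cos(f),np.sin(f);G=R.from_matrix(np.array([[-S,C,0],[C,S,0],[0,0,-1]]).T)
        d=R0.inv().apply(np.array([x,yy,z])-p0);w=(R0.inv()*G).as_rotvec()
        print(d.round(4),w.round(4),'rows',round(max(np.linalg.norm(d)/.0417,np.linalg.norm(w)/.125),1))
v=[[None if a=='-' else float(a) for a in r.split(',')] for r in sys.argv[1:]]
go(v)
E
python3 go.py .607,-.2715,.10,1.728 .607,-.2715,.017,1.728
```

```text
t 0.1 tcp [ 0.1395 -0.583   0.2445] yaw -1.336 q1,q6 -1.45 -0.12
[ 0.5271 -0.1939  0.1449] [-0.0017 -0.0001  0.0776] rows 13.9
[ 0.5271 -0.1937  0.2279] [-0.0017 -0.0001  0.0776] rows 14.5
```

```bash
python3 inch.py '0.527 -0.194 0.1 -0.0017 0 -1.5;0.527 -0.194 0.1 -0.0017 0 -1.5;0.527 -0.194 0.1 -0.0017 0 -1.5;0.527 -0.194 0.1 -0.0017 0 -1.5;0.527 -0.194 0.1 -0.0017 0 -1.5;0.527 -0.194 0.1 -0.0017 0 -1.5;0.527 -0.194 0.1 -0.0017 0 -1.5;0.527 -0.194 0.1 -0.0017 0 -1.5;0.527 -0.194 0.1 -0.0017 0 -1.5;0.527 -0.194 0.1 -0.0017 0 -1.5;0.527 -0.194 0.1 -0.0017 0 -1.5;0.527 -0.194 0.1 -0.0017 0 -1.5' 0.04; python3 go.py .607,-.2715,.10,1.728
```

```text
time: 1.1
eef_pos: [0.5505, -0.309, 0.1569]
tool_rot: [0.644, 0.765, 0.0, 0.0]
contact_force: [-0.2, -1.2, 0.7]
finger_gap: 0.04
finger_force: 0.0
t 1.1 tcp [ 0.5505 -0.309   0.1569] yaw 0.17 q1,q6 -0.62 -0.79
[0.0274 0.062  0.0569] [ 0.0000e+00  9.0000e-04 -1.5576e+00] rows 12.5
```

```bash
python3 inch.py '0.027 0.062 0.057 0 0 -1.5;0.027 0.062 0.057 0 0 -1.5;0.027 0.062 0.057 0 0 -1.5;0.027 0.062 0.057 0 0 -1.5;0.027 0.062 0.057 0 0 -1.5;0.027 0.062 0.057 0 0 -1.5;0.027 0.062 0.057 0 0 -1.5;0.027 0.062 0.057 0 0 -1.5;0.027 0.062 0.057 0 0 -1.5;0.027 0.062 0.057 0 0 -1.5;0.027 0.062 0.057 0 0 -1.5;0.027 0.062 0.057 0 0 -1.5'; python3 inch.py '0 0 0 0 0 0;0 0 0 0 0 0'; python3 go.py .607,-.2715,.10,1.728 .607,-.2715,.018,1.728
python3 - <<'E'
from h import *
for n in('top','scene'):
    P,p=cloud(n,pic=True);cv2.imwrite(f'pics/{n}1.png',p[...,::-1])
E
```

```text
time: 2.1
eef_pos: [0.6058, -0.2737, 0.1001]
tool_rot: [-0.05, 0.999, -0.0, 0.0]
contact_force: [0.1, -0.2, -0.3]
finger_gap: 0.0402
finger_force: 0.0
time: 2.27
eef_pos: [0.6059, -0.2738, 0.1003]
tool_rot: [-0.045, 0.999, -0.0, 0.0]
contact_force: [0.6, 0.4, -0.7]
finger_gap: 0.0396
finger_force: 0.0
t 2.3 tcp [ 0.6059 -0.2738  0.1003] yaw 1.66 q1,q6 -0.53 -2.19
[-0.0013  0.0022  0.0003] [-0.0004  0.0006 -0.0678] rows 0.5
[-0.0013  0.0022  0.0823] [-0.0004  0.0006 -0.0678] rows 2.0
```

```bash
python3 inch.py '-0.001 0.002 0.03 0 0 -0.068;-0.001 0.002 0.055 0 0 -0.068;-0.001 0.002 0.072 0 0 -0.068;-0.001 0.002 0.082 0 0 -0.068;-0.001 0.002 0.082 0 0 -0.068'; python3 inch.py '0 0 0 0 0 0;0 0 0 0 0 0;0 0 0 0 0 0;0 0 0 0 0 0;0 0 0 0 0 0;0 0 0 0 0 0' 0 40; python3 inch.py '0 0 -0.02 0 0 0;0 0 -0.05 0 0 0;0 0 -0.06 0 0 0;0 0 -0.06 0 0 0'; python3 go.py .6567,.0077,.08,.107
```

```text
time: 2.78
eef_pos: [0.6054, -0.271, 0.0162]
tool_rot: [-0.08, 0.997, 0.001, -0.001]
contact_force: [0.2, 1.0, -0.3]
finger_gap: 0.04
finger_force: 0.0
time: 3.28
eef_pos: [0.6081, -0.2725, 0.0202]
tool_rot: [-0.08, 0.997, -0.001, 0.002]
contact_force: [0.0, -0.6, 7.3]
finger_gap: 0.0079
finger_force: 39.6
time: 3.62
eef_pos: [0.6091, -0.2731, 0.0819]
tool_rot: [-0.081, 0.997, -0.002, 0.003]
contact_force: [0.1, 0.0, -0.6]
finger_gap: 0.0077
finger_force: 39.2
t 3.6 tcp [ 0.6091 -0.2731  0.0819] yaw 1.732 q1,q6 -0.52 -2.26
[-0.092   0.2695  0.0011] [-8.5000e-03  1.1000e-03 -1.5166e+00] rows 12.1
```

Run:
```python
from h import *
out=[]
for n,(x,y) in(('top',(420,130)),('scene',(150,280))):
    P,p=cloud(n,pic=True);out.append(cv2.resize(p[y:y+120,x:x+120,::-1],(400,400),interpolation=cv2.INTER_CUBIC))
cv2.imwrite('pics/c2.png',np.hstack(out))
```

```text
(no output)
```

View pics/c2.png

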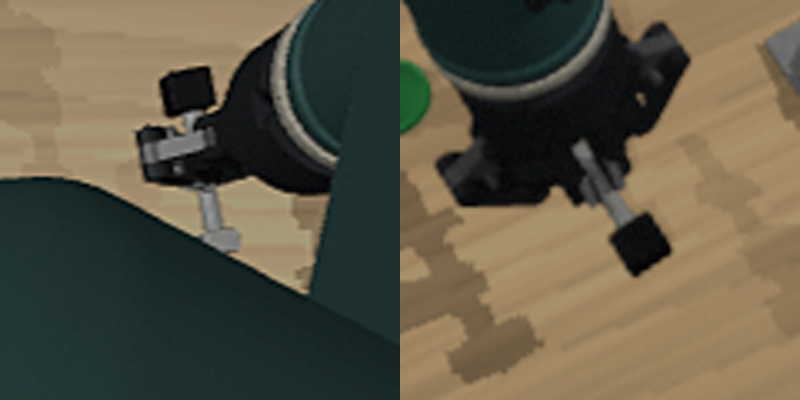

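The sheath is held level and lifted clear, with its head at crop (188,90). Next I turn it and carry it behind the board.

```bash
python3 inch.py '-0.092 0.27 0 -0.0 0 0.8;-0.092 0.27 0 -0.0 0 0.8;-0.092 0.27 0 -0.0 0 0.8;-0.092 0.27 0 -0.0 0 0.8;-0.092 0.27 0 -0.0 0 0.8;-0.092 0.27 0 -0.0 0 1.62;-0.092 0.27 0 -0.0 0 1.62;-0.092 0.27 0 -0.0 0 1.62;-0.092 0.27 0 -0.0 0 1.62;-0.092 0.27 0 -0.0 0 1.62;-0.092 0.27 0 -0.0 0 1.62;-0.092 0.27 0 -0.0 0 1.62';  python3 go.py .6571,.0057,.08,.107;python3 inch.py '0 0 0 0 0 0.12;0 0 0 0 0 0.12;0 0 0 0 0 0.12'; python3 go.py .6571,.0057,.022,.107
```

```text
time: 4.72
eef_pos: [0.6529, 0.0099, 0.0762]
tool_rot: [0.613, 0.79, -0.001, -0.001]
contact_force: [0.0, -0.4, -1.6]
finger_gap: 0.008
finger_force: 39.3
t 4.7 tcp [0.6529 0.0099 0.0762] yaw 0.251 q1,q6 -0.09 -0.34
[-0.0051  0.0031 -0.0038] [-0.0025  0.      0.1435] rows 1.1
time: 4.97
eef_pos: [0.6532, 0.0095, 0.0768]
tool_rot: [0.656, 0.755, -0.001, -0.0]
contact_force: [-0.5, 0.5, -0.7]
finger_gap: 0.0078
finger_force: 39.3
t 5.0 tcp [0.6532 0.0095 0.0768] yaw 0.14 q1,q6 -0.09 -0.23
[-0.0043  0.0034  0.0548] [-0.0016  0.0003  0.0328] rows 1.3
```

```bash
python3 inch.py '-0.004 0.003 0.02 0 0 0.033;-0.004 0.003 0.04 0 0 0.033;-0.004 0.003 0.05 0 0 0.033;-0.004 0.003 0.055 0 0 0.033;-0.004 0.003 0.056 0 0 0.033;-0.004 0.003 0.056 0 0 0.033'; python3 inch.py '0 0 0 0 0 0;0 0 0 0 0 0;0 0 0 0 0 0;0 0 0 0 0 0' 0.026; python3 inch.py '0 0 -0.01 0 0 0;0 0 -0.04 0 0 0;0 0 -0.08 0 0 0;0 0 -0.12 0 0 0;0 0 -0.15 0 0 0;0 0 -0.15 0 0 0'; python3 go.py .3523,-.2607,.15,- .3523,-.2607,.1,-
```

```text
time: 5.47
eef_pos: [0.6579, 0.0059, 0.0224]
tool_rot: [0.669, 0.743, -0.0, 0.0]
contact_force: [-0.2, 0.7, -0.4]
finger_gap: 0.0079
finger_force: 39.3
time: 5.8
eef_pos: [0.6586, 0.0058, 0.0234]
tool_rot: [0.67, 0.743, 0.001, 0.001]
contact_force: [-0.2, -0.1, 0.3]
finger_gap: 0.026
finger_force: 0.0
time: 6.3
eef_pos: [0.6625, 0.0056, 0.1814]
tool_rot: [0.67, 0.743, 0.004, 0.006]
contact_force: [0.9, -0.0, 1.2]
finger_gap: 0.0259
finger_force: 0.0
t 6.3 tcp [0.6625 0.0056 0.1814] yaw 0.103 q1,q6 -0.1 -0.2
[-0.2327 -0.3365  0.0273] [ 0.0145  0.0035 -0.    ] rows 9.8
[-0.2326 -0.3372  0.0773] [ 0.0145  0.0035 -0.    ] rows 10.0
```

```bash
python3 inch.py '-0.233 -0.337 0.03 0 0 0;-0.233 -0.337 0.03 0 0 0;-0.233 -0.337 0.03 0 0 0;-0.233 -0.337 0.03 0 0 0;-0.233 -0.337 0.03 0 0 0;-0.233 -0.337 0.03 0 0 0;-0.233 -0.337 0.03 0 0 0;-0.233 -0.337 0.03 0 0 0;-0.233 -0.337 0.03 0 0 0;-0.233 -0.337 0.03 0 0 0;-0.233 -0.337 0.03 0 0 0;-0.233 -0.337 0.03 0 0 0' 0.085; python3 go.py .3523,-.2607,.09,- .3523,-.2607,.03,-
python3 - <<'E'
from h import *
for n in('top','scene'):
    P,p=cloud(n,pic=True);cv2.imwrite(f'pics/{n}2.png',p[...,::-1])
    q=box(P,.6567,.0107,.1,.009,.03);q=q[(q[:,0]-.5752)*.9943+(q[:,1]-.0019)*.1068>.054];report(n,q)
    b=(q[:,:2]-[.5752,.0019])@np.array([[.9943,-.1068],[.1068,.9943]]).T
    print('board frame',cv2.minAreaRect((b*1000).astype(np.float32)))
    q=box(P,.6567,.0107,.1,.017,.03);report('head',q)
E
```

```text
time: 7.3
eef_pos: [0.3453, -0.2616, 0.1427]
tool_rot: [0.671, 0.741, 0.0, 0.001]
contact_force: [0.4, -0.8, 0.5]
finger_gap: 0.0851
finger_force: 0.0
t 7.3 tcp [ 0.3453 -0.2616  0.1427] yaw 0.099 q1,q6 -0.81 -0.91
[0.0003 0.007  0.0527] [ 0.0014  0.001  -0.    ] rows 1.3
[0.0004 0.0069 0.1127] [ 0.0014  0.001  -0.    ] rows 2.7
top 562 mean [0.6692 0.0112] circ [685.4  22.2] 75.0 rect [700.5  22.9] [107.3 131.7] 3.0 z [0.0095 0.0149 0.0209]
board frame ((122.31036376953125, 34.2681770324707), (107.30577087402344, 131.7042694091797), 9.163040161132812)
head 189 mean [ 0.6591 -0.0063] circ [616.1  21.6] 86.6 rect [638.5  37.8] [ 73.5 172.3] 35.8 z [0.0173 0.0188 0.0217]
scene 452 mean [0.6632 0.0065] circ [687.7  20.2] 74.8 rect [701.   20.7] [104.2 133.5] 3.0 z [0.0094 0.0136 0.0196]
board frame ((123.05278015136719, 32.14383316040039), (104.17037963867188, 133.4755859375), 9.164934158325195)
head 69 mean [ 0.6638 -0.0176] circ [661.6   1.5] 48.7 rect [660.5   1.1] [22.7 96.9] 8.2 z [0.0172 0.0182 0.0209]
```

```bash
cat > sh.py <<'E'
from h import *
for n in('top','scene'):
    P,p=cloud(n,pic=True)
    q=box(P,.6567,.0107,.12,.0095,.03);b=(q[:,:2]-[.5752,.0019])@np.array([[.9943,-.1068],[.1068,.9943]]).T
    k=(b[:,0]>.055)&(b[:,0]<.105);print(n,cv2.minAreaRect((b[k]*1000).astype(np.float32)),'ymin,max',b[k][:,1].min(),b[k][:,1].max())
    cv2.imwrite(f'pics/sh_{n}.png',p[...,::-1])
E
python3 sh.py
python3 - <<'E'
import cv2,numpy as np
f=lambda n,x,y:cv2.resize(cv2.imread(f'pics/sh_{n}.png')[y:y+150,x:x+200],(400,300),interpolation=cv2.INTER_CUBIC)
cv2.imwrite('pics/c3.png',np.hstack([f('top',230,110),f('scene',250,220)]))
E
```

```text
top ((80.67253112792969, -7.021293640136719), (195.650390625, 46.041439056396484), 87.8636703491211) ymin,max -0.10408162672084524 0.09135624365953557
scene ((82.87342071533203, -7.498435974121094), (196.87680053710938, 46.38890075683594), 87.38066864013672) ymin,max -0.10500776737569847 0.09156902791931341
```

View pics/c3.png

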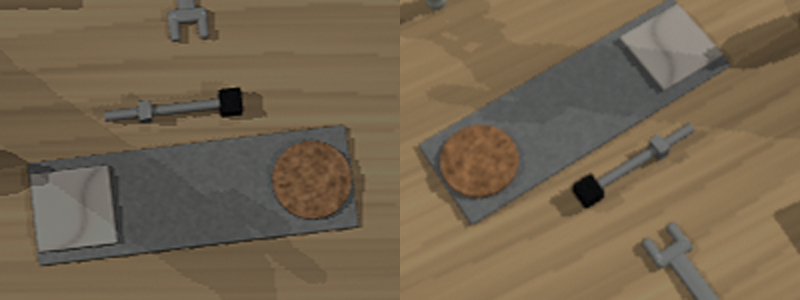

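The crop shows the sheath running from (105,116) to the head at (231,101), about 83 mm behind the board centre, parallel to it and centred, with the head on the pad side. That placement is good, so the crucible is next.

```bash
python3 inch.py '0 0.007 0.03 0 0 0;0 0.007 0.06 0 0 0;0 0.007 0.09 0 0 0;0 0.007 0.105 0 0 0;0 0.007 0.113 0 0 0;0 0.007 0.113 0 0 0'; python3 inch.py '0 0 0 0 0 0;0 0 0 0 0 0;0 0 0 0 0 0;0 0 0 0 0 0;0 0 0 0 0 0;0 0 0 0 0 0' 0.03 35; python3 inch.py '0 0 -0.02 0 0 0;0 0 -0.05 0 0 0;0 0 -0.08 0 0 0;0 0 -0.08 0 0 0'; python3 go.py .5874,-.1125,.11,- .5874,-.1125,.042,-
```

```text
time: 8.0
eef_pos: [0.3538, -0.2585, 0.028]
tool_rot: [0.669, 0.743, 0.0, -0.001]
contact_force: [-0.2, -0.2, 0.2]
finger_gap: 0.0851
finger_force: 0.0
time: 8.5
eef_pos: [0.3546, -0.2605, 0.0308]
tool_rot: [0.67, 0.743, 0.0, 0.002]
contact_force: [0.6, 2.4, 6.5]
finger_gap: 0.0508
finger_force: 35.1
time: 8.83
eef_pos: [0.3562, -0.2624, 0.1145]
tool_rot: [0.67, 0.743, -0.0, 0.006]
contact_force: [1.6, -0.5, 0.4]
finger_gap: 0.0506
finger_force: 36.7
t 8.8 tcp [ 0.3562 -0.2624  0.1145] yaw 0.103 q1,q6 -0.79 -0.9
[0.1253 0.2453 0.0053] [ 0.0073  0.0085 -0.    ] rows 6.6
[0.1259 0.2448 0.0732] [ 0.0073  0.0085 -0.    ] rows 6.8
```

```bash
python3 inch.py '0.0315 0.061 0 0 0 0;0.063 0.122 0 0 0 0;0.094 0.183 0 0 0 0;0.12 0.235 0 0 0 0;0.126 0.245 0 0 0 0;0.126 0.245 0 0 0 0;0.126 0.245 0 0 0 0;0.126 0.245 0 0 0 0'; python3 go.py .5874,-.1125,.0445,.107
```

```text
time: 9.5
eef_pos: [0.59, -0.1068, 0.1105]
tool_rot: [0.668, 0.744, 0.002, 0.003]
contact_force: [0.2, -0.6, -0.5]
finger_gap: 0.0509
finger_force: 36.8
t 9.5 tcp [ 0.59   -0.1068  0.1105] yaw 0.106 q1,q6 -0.29 -0.4
[-0.0053 -0.0037  0.066 ] [ 0.0076  0.002  -0.0006] rows 1.6
```

```bash
python3 inch.py '-0.005 -0.004 0.02 0 0 0;-0.005 -0.004 0.04 0 0 0;-0.005 -0.004 0.052 0 0 0;-0.005 -0.004 0.052 0 0 0;-0.005 -0.004 0.052 0 0 0'; python3 go.py .5874,-.1125,.0435,.107
```

```text
time: 9.92
eef_pos: [0.58, -0.1148, 0.0572]
tool_rot: [0.67, 0.742, -0.0, -0.0]
contact_force: [-0.2, -0.2, -0.8]
finger_gap: 0.0506
finger_force: 36.8
t 9.9 tcp [ 0.58   -0.1148  0.0572] yaw 0.103 q1,q6 -0.31 -0.41
[0.0016 0.0076 0.0137] [-0.0004  0.0002 -0.0043] rows 0.4
```

```bash
python3 inch.py '0 0 0 0 0 0;0 0 0 0 0 0;0 0 0 0 0 0';  python3 inch.py '0 0 0 0 0 0;0 0 0 0 0 0'; python3 go.py .5874,-.1125,.0435,.107
```

```text
time: 10.17
eef_pos: [0.5817, -0.1151, 0.0586]
tool_rot: [0.67, 0.743, 0.001, 0.002]
contact_force: [-1.0, 0.7, -0.8]
finger_gap: 0.051
finger_force: 36.8
time: 10.33
eef_pos: [0.5813, -0.1149, 0.0581]
tool_rot: [0.67, 0.743, 0.0, 0.001]
contact_force: [-0.4, -0.8, -0.6]
finger_gap: 0.0508
finger_force: 36.8
t 10.3 tcp [ 0.5813 -0.1149  0.0581] yaw 0.103 q1,q6 -0.31 -0.41
[0.0017 0.0063 0.0146] [ 0.0021  0.0013 -0.0038] rows 0.4
```

```bash
python3 inch.py '0.0017 0.0063 0.005 0 0 0;0.0017 0.0063 0.01 0 0 0;0.0017 0.0063 0.0135 0 0 0;0.0017 0.0063 0.0135 0 0 0;0.0017 0.0063 0.0135 0 0 0'; python3 go.py .5874,-.1125,.0435,.107
```

```text
time: 10.75
eef_pos: [0.5867, -0.1122, 0.0434]
tool_rot: [0.67, 0.743, -0.0, 0.0]
contact_force: [-1.0, -0.2, -0.8]
finger_gap: 0.051
finger_force: 36.8
t 10.8 tcp [ 0.5867 -0.1122  0.0434] yaw 0.103 q1,q6 -0.3 -0.41
[-0.0003  0.0007 -0.0001] [ 0.0001  0.0005 -0.0036] rows 0.0
```

```bash
python3 inch.py '0 0 0.001 0 0 0;0 0 0.0015 0 0 0;0 0 0.0015 0 0 0'; python3 inch.py '0 0 0 0 0 0;0 0 0 0 0 0;0 0 0 0 0 0;0 0 0 0 0 0' 0.075; python3 inch.py '0 0 -0.02 0 0 0;0 0 -0.05 0 0 0;0 0 -0.09 0 0 0;0 0 -0.12 0 0 0;0 0 -0.12 0 0 0;0 0 -0.12 0 0 0;0 0 -0.12 0 0 0'; python3 go.py .4745,-.3612,.15,-
```

```text
time: 11.0
eef_pos: [0.5869, -0.1123, 0.0429]
tool_rot: [0.67, 0.743, 0.0, 0.001]
contact_force: [-1.7, 1.3, 4.3]
finger_gap: 0.0512
finger_force: 37.1
time: 11.33
eef_pos: [0.5871, -0.1124, 0.0425]
tool_rot: [0.67, 0.743, 0.0, 0.001]
contact_force: [0.2, -0.2, 0.1]
finger_gap: 0.0748
finger_force: 0.0
time: 11.92
eef_pos: [0.5864, -0.1122, 0.1621]
tool_rot: [0.67, 0.743, 0.0, 0.0]
contact_force: [0.4, 0.6, -0.5]
finger_gap: 0.0751
finger_force: 0.0
t 11.9 tcp [ 0.5864 -0.1122  0.1621] yaw 0.103 q1,q6 -0.3 -0.41
[-0.2362 -0.137   0.0122] [ 0.0006  0.0007 -0.    ] rows 6.6
```

```bash
python3 inch.py '-0.236 -0.137 0.012 0 0 0;-0.236 -0.137 0.012 0 0 0;-0.236 -0.137 0.012 0 0 0;-0.236 -0.137 0.012 0 0 0;-0.236 -0.137 0.012 0 0 0;-0.236 -0.137 0.012 0 0 0;-0.236 -0.137 0.012 0 0 0;-0.236 -0.137 0.012 0 0 0;-0.236 -0.137 0.012 0 0 0;-0.236 -0.137 0.012 0 0 0;-0.236 -0.137 0.012 0 0 0' 0.05; python3 go.py .4748,-.3612,.05,-
python3 - <<'E'
from h import *
for n in('top','scene'):
    P,p=cloud(n,pic=True);cv2.imwrite(f'pics/{n}3.png',p[...,::-1])
    report(n+' rim',box(P,.5874,-.1125,.045,.05,.07))
E
```

```text
time: 12.83
eef_pos: [0.475, -0.3595, 0.1496]
tool_rot: [0.669, 0.743, 0.0, -0.0]
contact_force: [1.2, -0.2, -0.0]
finger_gap: 0.0499
finger_force: 0.0
t 12.8 tcp [ 0.475  -0.3595  0.1496] yaw 0.104 q1,q6 -0.76 -0.87
[-0.0018 -0.0004  0.0996] [ 0.     -0.0011  0.    ] rows 2.4
top rim 204 mean [ 0.5874 -0.1128] circ [ 587.  -112.2] 26.0 rect [ 586.6 -111.8] [50.4 50.1] 86.5 z [0.0521 0.0572 0.0603]
scene rim 201 mean [ 0.5886 -0.1129] circ [ 588.2 -113.9] 26.5 rect [ 588.6 -113. ] [49.7 50.8] 65.6 z [0.0507 0.0548 0.0587]
```

The crucible's rim reads (.5876,-.113) at a height of about 57 mm, so it is centred on the pad. The cone is next.

```bash
python3 inch.py '-0.002 0 0.03 0 0 0;-0.002 0 0.06 0 0 0;-0.002 0 0.085 0 0 0;-0.002 0 0.1 0 0 0;-0.002 0 0.1 0 0 0;-0.002 0 0.1 0 0 0;-0.002 0 0.1 0 0 0'; python3 inch.py '0 0 0 0 0 0;0 0 0 0 0 0;0 0 0 0 0 0;0 0 0 0 0 0;0 0 0 0 0 0' 0.01 30;  python3 inch.py '0 0 -0.02 0 0 0;0 0 -0.05 0 0 0;0 0 -0.09 0 0 0;0 0 -0.12 0 0 0;0 0 -0.12 0 0 0;0 0 -0.12 0 0 0;0 0 -0.12 0 0 0'; python3 go.py .5629,.1162,.17,-
```

```text
time: 13.52
eef_pos: [0.4763, -0.3633, 0.0516]
tool_rot: [0.669, 0.743, 0.0, 0.002]
contact_force: [-0.7, 0.1, 0.3]
finger_gap: 0.0505
finger_force: 0.0
time: 13.93
eef_pos: [0.4759, -0.3638, 0.0517]
tool_rot: [0.67, 0.743, 0.0, 0.002]
contact_force: [0.1, 1.0, 6.2]
finger_gap: 0.017
finger_force: 30.1
time: 14.52
eef_pos: [0.4747, -0.3628, 0.1703]
tool_rot: [0.67, 0.743, 0.0, 0.0]
contact_force: [-0.1, -0.2, -1.2]
finger_gap: 0.0166
finger_force: 29.6
t 14.5 tcp [ 0.4747 -0.3628  0.1703] yaw 0.103 q1,q6 -0.77 -0.87
[4.674e-01 1.370e-01 2.000e-04] [ 0.0009  0.0005 -0.    ] rows 11.7
```

```bash
python3 inch.py '0.465 0.137 0 0 0 0;0.465 0.137 0 0 0 0;0.465 0.137 0 0 0 0;0.465 0.137 0 0 0 0;0.465 0.137 0 0 0 0;0.465 0.137 0 0 0 0;0.465 0.137 0 0 0 0;0.465 0.137 0 0 0 0;0.465 0.137 0 0 0 0;0.465 0.137 0 0 0 0;0.465 0.137 0 0 0 0;0.465 0.137 0 0 0 0';python3 inch.py '0 0 0.03 0 0 0;0 0 0.06 0 0 0;0 0 0.08 0 0 0;0 0 0.09 0 0 0;0 0 0.09 0 0 0;0 0 0.09 0 0 0;0 0 0.09 0 0 0'; python3 go.py .5629,.1144,.0652,-
```

```text
time: 15.52
eef_pos: [0.5623, 0.1171, 0.1683]
tool_rot: [0.669, 0.743, -0.001, -0.001]
contact_force: [0.5, -0.7, -0.5]
finger_gap: 0.0168
finger_force: 29.6
time: 16.1
eef_pos: [0.5643, 0.1132, 0.081]
tool_rot: [0.67, 0.742, 0.001, 0.001]
contact_force: [-0.1, -0.2, 0.1]
finger_gap: 0.0168
finger_force: 29.6
t 16.1 tcp [0.5643 0.1132 0.081 ] yaw 0.103 q1,q6 0.08 -0.02
[ 0.0013 -0.0013  0.0158] [ 0.0022  0.0009 -0.    ] rows 0.4
```

```bash
python3 inch.py '0.001 -0.001 0.008 0 0 0;0.001 -0.001 0.014 0 0 0;0.001 -0.001 0.0165 0 0 0;0.001 -0.001 0.0172 0 0 0;0.001 -0.001 0.0172 0 0 0;0.001 -0.001 0.0172 0 0 0'
```

```text
time: 16.6
eef_pos: [0.5623, 0.1142, 0.0636]
tool_rot: [0.67, 0.743, 0.0, 0.001]
contact_force: [-1.3, -0.4, 5.0]
finger_gap: 0.0169
finger_force: 30.3
```

Contact at 5 N. Release, then on to the valve, with the closing axis along the valve's x (yaw about -0.295).

```bash
python3 inch.py '0 0 0 0 0 0;0 0 0 0 0 0;0 0 0 0 0 0;0 0 0 0 0 0' 0.04; python3 inch.py '0 0 -0.02 0 0 0;0 0 -0.05 0 0 0;0 0 -0.09 0 0 0;0 0 -0.12 0 0 0;0 0 -0.12 0 0 0;0 0 -0.12 0 0 0;0 0 -0.12 0 0 0'; python3 go.py .359,.273,.15,-.295
```

```text
time: 16.93
eef_pos: [0.5627, 0.1143, 0.063]
tool_rot: [0.67, 0.743, 0.0, 0.001]
contact_force: [0.6, -0.3, -0.7]
finger_gap: 0.0402
finger_force: 0.0
time: 17.52
eef_pos: [0.562, 0.1143, 0.1827]
tool_rot: [0.67, 0.743, -0.0, 0.001]
contact_force: [0.1, 0.1, -0.1]
finger_gap: 0.0398
finger_force: 0.0
t 17.5 tcp [0.562  0.1143 0.1827] yaw 0.103 q1,q6 0.08 -0.02
[ 0.1788 -0.1856  0.0324] [0.0009 0.0008 0.3982] rows 6.2
```

```bash
python3 inch.py '0.179 -0.186 0.032 0 0 0.398;0.179 -0.186 0.032 0 0 0.398;0.179 -0.186 0.032 0 0 0.398;0.179 -0.186 0.032 0 0 0.398;0.179 -0.186 0.032 0 0 0.398;0.179 -0.186 0.032 0 0 0.398;0.179 -0.186 0.032 0 0 0.398;0.179 -0.186 0.032 0 0 0.398;0.179 -0.186 0.032 0 0 0.398;0.179 -0.186 0.032 0 0 0.398' 0.06; python3 go.py .359,.273,.025,-.295
python3 - <<'E'
from h import *
for n in('top','scene'):
    P,p=cloud(n,pic=True);cv2.imwrite(f'pics/{n}4.png',p[...,::-1])
    report(n+' cone',box(P,.5629,.1162,.04,.055,.09))
E
```

```text
time: 18.35
eef_pos: [0.3599, 0.2729, 0.1503]
tool_rot: [0.803, 0.596, 0.0, 0.001]
contact_force: [-0.1, 0.2, -0.2]
finger_gap: 0.0599
finger_force: 0.0
t 18.4 tcp [0.3599 0.2729 0.1503] yaw -0.295 q1,q6 0.5 0.79
[-0.     -0.0011  0.1253] [0.0016 0.0008 0.0002] rows 3.0
top cone 100 mean [0.5614 0.1163] circ [562.4 117. ] 8.9 rect [562.  117.1] [16.8 16.4] 43.2 z [0.0586 0.0772 0.0797]
scene cone 109 mean [0.5664 0.1135] circ [563.7 114.8] 10.5 rect [565.2 115.2] [17.8 18.2] 27.3 z [0.0572 0.0724 0.0768]
```

View pics/scene4.png

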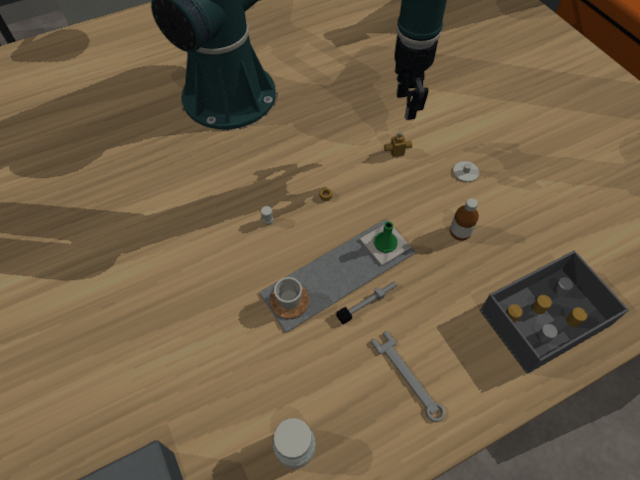

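The crucible stands on the pad (288,292), the cone on the tile (386,238), and the sheath lies behind the board with its head at (344,315). All are good, so next I grasp the valve.

```bash
python3 inch.py '0 -0.001 0.03 0 0 0;0 -0.001 0.06 0 0 0;0 -0.001 0.09 0 0 0;0 -0.001 0.115 0 0 0;0 -0.001 0.125 0 0 0;0 -0.001 0.125 0 0 0;0 -0.001 0.125 0 0 0'; python3 inch.py '0 0 0 0 0 0;0 0 0 0 0 0;0 0 0 0 0 0;0 0 0 0 0 0;0 0 0 0 0 0;0 0 0 0 0 0' 0.02 50;  python3 inch.py '0 0 -0.02 0 0 0;0 0 -0.05 0 0 0;0 0 -0.09 0 0 0;0 0 -0.13 0 0 0;0 0 -0.13 0 0 0;0 0 -0.13 0 0 0;0 0 -0.13 0 0 0'; python3 go.py .5752,.0019,.155,.107
```

```text
time: 19.03
eef_pos: [0.3589, 0.2728, 0.0253]
tool_rot: [0.804, 0.595, -0.0, 0.001]
contact_force: [0.1, -0.9, 1.3]
finger_gap: 0.06
finger_force: 0.0
time: 19.53
eef_pos: [0.3592, 0.2738, 0.0269]
tool_rot: [0.803, 0.596, 0.002, 0.001]
contact_force: [0.8, -1.0, 6.4]
finger_gap: 0.0274
finger_force: 49.7
time: 20.12
eef_pos: [0.3575, 0.2733, 0.1556]
tool_rot: [0.803, 0.596, 0.0, 0.001]
contact_force: [-0.4, -0.3, -2.7]
finger_gap: 0.0266
finger_force: 50.5
t 20.1 tcp [0.3575 0.2733 0.1556] yaw -0.295 q1,q6 0.5 0.8
[-0.1964  0.2871  0.0011] [ 0.0014  0.0006 -0.4017] rows 8.3
```

```bash
python3 inch.py '-0.196 0.287 0.001 0 0 -0.402;-0.196 0.287 0.001 0 0 -0.402;-0.196 0.287 0.001 0 0 -0.402;-0.196 0.287 0.001 0 0 -0.402;-0.196 0.287 0.001 0 0 -0.402;-0.196 0.287 0.001 0 0 -0.402;-0.196 0.287 0.001 0 0 -0.402;-0.196 0.287 0.001 0 0 -0.402;-0.196 0.287 0.001 0 0 -0.402;-0.196 0.287 0.001 0 0 -0.402;-0.196 0.287 0.001 0 0 -0.402'; python3 inch.py '0 0 0.03 0 0 0;0 0 0.06 0 0 0;0 0 0.09 0 0 0;0 0 0.105 0 0 0;0 0 0.105 0 0 0;0 0 0.105 0 0 0;0 0 0.105 0 0 0'; python3 go.py .5752,.0019,.033,.107
```

```text
time: 21.03
eef_pos: [0.5752, 0.0011, 0.1524]
tool_rot: [0.669, 0.743, -0.001, -0.001]
contact_force: [-0.8, 0.3, -3.9]
finger_gap: 0.0272
finger_force: 50.5
time: 21.62
eef_pos: [0.5755, 0.0032, 0.0505]
tool_rot: [0.668, 0.744, 0.0, 0.0]
contact_force: [-0.2, 0.5, -1.9]
finger_gap: 0.0272
finger_force: 50.4
t 21.6 tcp [0.5755 0.0032 0.0505] yaw 0.108 q1,q6 -0.11 -0.22
[-0.0013 -0.0005  0.0175] [0.0007 0.0007 0.001 ] rows 0.4
```

```bash
python3 inch.py '-0.001 0 0.008 0 0 0;-0.001 0 0.014 0 0 0;-0.001 0 0.017 0 0 0;-0.001 0 0.0185 0 0 0;-0.001 0 0.0185 0 0 0;-0.001 0 0.0185 0 0 0'
```

```text
time: 22.12
eef_pos: [0.5761, 0.0015, 0.0329]
tool_rot: [0.668, 0.744, 0.0, 0.001]
contact_force: [-2.2, 0.3, 8.6]
finger_gap: 0.0273
finger_force: 51.9
```

```bash
python3 inch.py '0 0 0 0 0 0;0 0 0 0 0 0;0 0 0 0 0 0;0 0 0 0 0 0' 0.05; python3 inch.py '0 0 -0.02 0 0 0;0 0 -0.05 0 0 0;0 0 -0.09 0 0 0;0 0 -0.13 0 0 0;0 0 -0.15 0 0 0;0 0 -0.15 0 0 0;0 0 -0.15 0 0 0'; python3 go.py .4815,.3785,.15,.107
```

```text
time: 22.45
eef_pos: [0.5762, 0.0015, 0.0318]
tool_rot: [0.668, 0.744, 0.0, 0.001]
contact_force: [-0.0, 0.5, 0.2]
finger_gap: 0.05
finger_force: 0.0
time: 23.03
eef_pos: [0.5768, 0.0015, 0.1832]
tool_rot: [0.668, 0.744, 0.001, 0.002]
contact_force: [0.4, -0.1, 0.2]
finger_gap: 0.0499
finger_force: 0.0
t 23.0 tcp [0.5768 0.0015 0.1832] yaw 0.107 q1,q6 -0.12 -0.22
[ 0.3851 -0.0546  0.0323] [0.0046 0.0017 0.0002] rows 9.4
```

```bash
python3 inch.py '0.385 -0.055 0.032 0 0 0;0.385 -0.055 0.032 0 0 0;0.385 -0.055 0.032 0 0 0;0.385 -0.055 0.032 0 0 0;0.385 -0.055 0.032 0 0 0;0.385 -0.055 0.032 0 0 0;0.385 -0.055 0.032 0 0 0;0.385 -0.055 0.032 0 0 0;0.385 -0.055 0.032 0 0 0;0.385 -0.055 0.032 0 0 0;0.385 -0.055 0.032 0 0 0;0.385 -0.055 0.032 0 0 0' 0.04; python3 go.py .4815,.3785,.023,.107
python3 - <<'E'
from h import *
for n in('top','scene'):
    P,p=cloud(n,pic=True);cv2.imwrite(f'pics/{n}5.png',p[...,::-1])
    report(n+' valve',box(P,.5752,.0019,.04,.035,.1));report(n+' valve ports',box(P,.5752,.0019,.04,.02,.1))
E
```

```text
time: 24.03
eef_pos: [0.4786, 0.3783, 0.1474]
tool_rot: [0.667, 0.745, -0.002, 0.0]
contact_force: [-1.2, -1.2, 0.4]
finger_gap: 0.0397
finger_force: 0.0
t 24.0 tcp [0.4786 0.3783 0.1474] yaw 0.109 q1,q6 0.56 0.45
[0.0003 0.0031 0.1244] [-0.0018  0.003   0.0025] rows 3.0
top valve 275 mean [0.5752 0.0021] circ [574.7   2.7] 29.8 rect [576.4   2.9] [27.9 59.4] 5.8 z [0.0356 0.0477 0.0692]
top valve ports 414 mean [0.5748 0.002 ] circ [576.2   1.7] 31.3 rect [576.3   1.7] [28.  62.5] 5.1 z [0.0292 0.0453 0.0685]
scene valve 234 mean [ 0.5823 -0.0026] circ [580.    3.5] 26.7 rect [578.1   3.4] [28.8 53.4] 4.6 z [0.037  0.0458 0.0672]
scene valve ports 427 mean [ 0.5827 -0.0035] circ [579.3  -0. ] 31.6 rect [ 5.789e+02 -1.000e-01] [29.6 63.2] 4.3 z [0.0233 0.0389 0.0665]
```

The valve sits at (.576,.002) with a yaw of about 0.09–0.1, which is good. The lid is last.

```bash
python3 inch.py '0 0.002 0.04 0 0 0;0 0.002 0.075 0 0 0;0 0.002 0.1 0 0 0;0 0.002 0.11 0 0 0;0 0.002 0.11 0 0 0;0 0.002 0.11 0 0 0;0 0.002 0.11 0 0 0;0 0.002 0.11 0 0 0'; python3 go.py .4815,.3785,.023,.107
```

```text
time: 24.8
eef_pos: [0.4836, 0.3792, 0.0413]
tool_rot: [0.668, 0.744, 0.002, 0.001]
contact_force: [-0.5, 0.6, 0.5]
finger_gap: 0.0403
finger_force: 0.0
t 24.8 tcp [0.4836 0.3792 0.0413] yaw 0.107 q1,q6 0.55 0.45
[-0.0005 -0.0023  0.0183] [ 0.0045 -0.0006 -0.0002] rows 0.4
```

```bash
python3 inch.py '0 -0.002 0.01 0 0 0;0 -0.002 0.017 0 0 0;0 -0.002 0.018 0 0 0;0 -0.002 0.018 0 0 0;0 -0.002 0.018 0 0 0';python3 inch.py '0 0 0 0 0 0;0 0 0 0 0 0;0 0 0 0 0 0;0 0 0 0 0 0;0 0 0 0 0 0;0 0 0 0 0 0' 0.005 30; python3 inch.py '0 0 -0.02 0 0 0;0 0 -0.05 0 0 0;0 0 -0.09 0 0 0;0 0 -0.13 0 0 0;0 0 -0.14 0 0 0;0 0 -0.14 0 0 0;0 0 -0.14 0 0 0'; python3 go.py .5875,-.1127,.16,.107
```

```text
time: 25.22
eef_pos: [0.4799, 0.3784, 0.0211]
tool_rot: [0.668, 0.744, -0.0, 0.001]
contact_force: [0.3, 0.3, 0.2]
finger_gap: 0.04
finger_force: 0.0
time: 25.72
eef_pos: [0.4804, 0.3786, 0.0216]
tool_rot: [0.668, 0.744, 0.0, 0.001]
contact_force: [0.4, -0.3, 2.8]
finger_gap: 0.0136
finger_force: 29.3
time: 26.3
eef_pos: [0.48, 0.3785, 0.1616]
tool_rot: [0.668, 0.744, 0.001, 0.001]
contact_force: [-0.4, 0.1, -1.1]
finger_gap: 0.0131
finger_force: 29.3
t 26.3 tcp [0.48   0.3785 0.1616] yaw 0.107 q1,q6 0.56 0.45
[-0.4999  0.0544  0.0019] [0.0021 0.0005 0.0001] rows 12.1
```

```bash
python3 inch.py '-0.5 0.054 0.002 0 0 0;-0.5 0.054 0.002 0 0 0;-0.5 0.054 0.002 0 0 0;-0.5 0.054 0.002 0 0 0;-0.5 0.054 0.002 0 0 0;-0.5 0.054 0.002 0 0 0;-0.5 0.054 0.002 0 0 0;-0.5 0.054 0.002 0 0 0;-0.5 0.054 0.002 0 0 0;-0.5 0.054 0.002 0 0 0;-0.5 0.054 0.002 0 0 0;-0.5 0.054 0.002 0 0 0'; python3 inch.py '0 0 0.02 0 0 0;0 0 0.04 0 0 0;0 0 0.06 0 0 0;0 0 0.06 0 0 0;0 0 0.06 0 0 0;0 0 0.06 0 0 0'; python3 go.py .5875,-.1127,.0785,.107
python3 - <<'E'
from h import *
out=[]
for n,(x,y) in(('top',(310,130)),('scene',(220,230))):
    P,p=cloud(n,pic=True);out.append(cv2.resize(p[y:y+120,x:x+120,::-1],(400,400),interpolation=cv2.INTER_CUBIC))
cv2.imwrite('pics/c6.png',np.hstack(out))
E
```

```text
time: 27.3
eef_pos: [0.5847, -0.1116, 0.157]
tool_rot: [0.668, 0.744, -0.001, -0.002]
contact_force: [0.5, 1.6, -0.2]
finger_gap: 0.0134
finger_force: 29.3
time: 27.8
eef_pos: [0.5861, -0.1097, 0.0992]
tool_rot: [0.668, 0.744, -0.0, -0.0]
contact_force: [0.8, 0.4, 0.1]
finger_gap: 0.0135
finger_force: 29.3
t 27.8 tcp [ 0.5861 -0.1097  0.0992] yaw 0.108 q1,q6 -0.3 -0.41
[-0.0031  0.001   0.0207] [-0.0004  0.0002  0.0005] rows 0.5
```

View pics/c6.png

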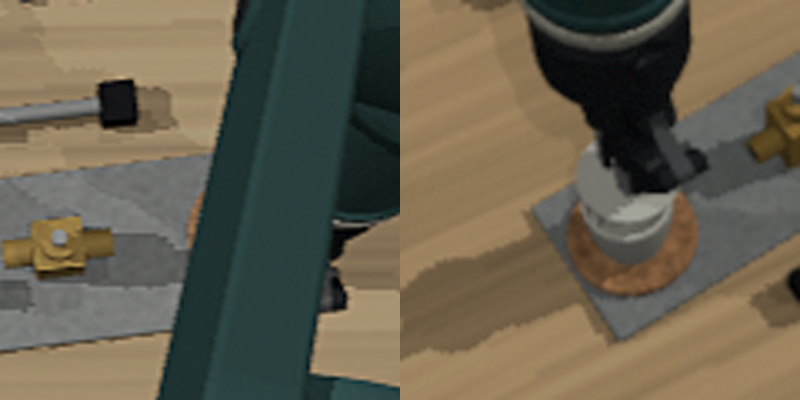

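The lid is held level just above the crucible (scene crop about (625,195), crucible at (630,235)). I'll lower it slowly.

```bash
python3 inch.py '-0.003 0.001 0.006 0 0 0;-0.003 0.001 0.012 0 0 0;-0.003 0.001 0.017 0 0 0;-0.003 0.001 0.019 0 0 0;-0.003 0.001 0.019 0 0 0;-0.003 0.001 0.019 0 0 0'; python3 inch.py '0 0 0.001 0 0 0;0 0 0.002 0 0 0;0 0 0.002 0 0 0'; python3 go.py .5875,-.1127,.0785,.107
```

```text
time: 28.4
eef_pos: [0.5877, -0.1128, 0.0806]
tool_rot: [0.668, 0.744, 0.0, 0.0]
contact_force: [-0.4, 0.6, -0.2]
finger_gap: 0.0137
finger_force: 29.3
time: 28.65
eef_pos: [0.5879, -0.1129, 0.0788]
tool_rot: [0.668, 0.744, 0.0, 0.001]
contact_force: [-0.9, 0.4, 0.1]
finger_gap: 0.0132
finger_force: 29.3
t 28.6 tcp [ 0.5879 -0.1129  0.0788] yaw 0.107 q1,q6 -0.3 -0.41
[ 0.0003 -0.0004  0.0003] [0.0012 0.0009 0.0002] rows 0.0
```

```bash
python3 inch.py '0 0 0.001 0 0 0;0 0 0.0015 0 0 0;0 0 0.0015 0 0 0;0 0 0.0015 0 0 0'
```

```text
time: 28.98
eef_pos: [0.5881, -0.113, 0.0787]
tool_rot: [0.668, 0.744, 0.0, 0.001]
contact_force: [-2.9, 1.7, 9.7]
finger_gap: 0.0133
finger_force: 30.2
```

Contact. Release and retreat, staying clear of everything.

```bash
python3 inch.py '0 0 0 0 0 0;0 0 0 0 0 0;0 0 0 0 0 0;0 0 0 0 0 0' 0.035; python3 inch.py '0 0 -0.02 0 0 0;0 0 -0.04 0 0 0;0 0 -0.07 0 0 0;0 0 -0.1 0 0 0;0 0 -0.12 0 0 0;0 0 -0.12 0 0 0'; python3 inch.py '-0.25 -0.1 0 0 0 0;-0.25 -0.1 0 0 0 0;-0.25 -0.1 0 0 0 0;-0.25 -0.1 0 0 0 0;-0.25 -0.1 0 0 0 0;-0.25 -0.1 0 0 0 0;-0.25 -0.1 0 0 0 0;-0.25 -0.1 0 0 0 0;-0.25 -0.1 0 0 0 0'
python3 - <<'E'
from h import *
out=[]
for n,(x,y) in(('top',(230,110)),('scene',(250,200))):
    P,p=cloud(n,pic=True);out.append(cv2.resize(p[y:y+150,x:x+200,::-1],(400,300),interpolation=cv2.INTER_CUBIC))
    report(n+' lid',box(P,.5875,-.1127,.045,.058,.067));report(n+' knob',box(P,.5875,-.1127,.045,.07,.1));report(n+' rim<',box(P,.5875,-.1127,.045,.03,.05))
cv2.imwrite('pics/c7.png',np.hstack(out))
E
```

```text
time: 29.32
eef_pos: [0.5879, -0.1129, 0.0772]
tool_rot: [0.668, 0.744, 0.0, 0.001]
contact_force: [-0.1, 0.7, 0.0]
finger_gap: 0.0354
finger_force: 0.0
time: 29.82
eef_pos: [0.5908, -0.1137, 0.2021]
tool_rot: [0.668, 0.744, 0.002, 0.005]
contact_force: [1.1, 0.4, 0.5]
finger_gap: 0.035
finger_force: 0.0
time: 30.57
eef_pos: [0.5143, -0.3728, 0.1963]
tool_rot: [0.669, 0.743, 0.0, -0.0]
contact_force: [0.0, 0.8, 0.0]
finger_gap: 0.0348
finger_force: 0.0
top lid 718 mean [ 0.5882 -0.1115] circ [ 588.6 -111.6] 28.8 rect [ 588.5 -111.4] [55.3 56.1] 0.8 z [0.0598 0.0619 0.0652]
top knob 69 mean [ 0.5881 -0.1113] circ [ 588.8 -111. ] 8.0 rect [ 588.4 -111.5] [13.7 15.6] 44.0 z [0.0738 0.0796 0.0824]
top rim< 9 mean [ 0.5693 -0.0965] circ [572.7 -96. ] 11.8 rect [571.5 -94.7] [23.5  3.6] 42.3 z [0.0385 0.0423 0.0478]
scene lid 572 mean [ 0.5911 -0.1143] circ [ 589.5 -112.9] 29.3 rect [ 589.9 -113.3] [56.9 56. ] 64.7 z [0.0584 0.0602 0.0633]
scene knob 69 mean [ 0.5906 -0.1138] circ [ 590.  -113.5] 8.3 rect [ 589.8 -113.4] [14.3 15.2] 89.7 z [0.0713 0.0774 0.0808]
scene rim< 69 mean [ 0.6087 -0.1213] circ [ 598.4 -117.7] 22.2 rect [ 605.6 -120.3] [44.5 15.3] 70.1 z [0.0318 0.0409 0.0478]
```

View pics/c7.png

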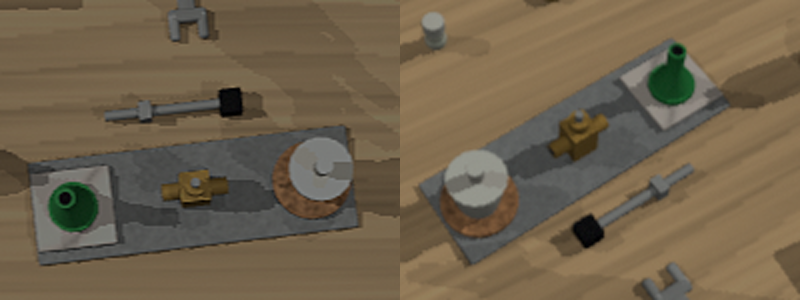

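The lid lies flat at (.589,-.1125), about 1.5 mm from the crucible centre. In the crop the cone (72,205), valve (195,188), lid (322,168) and sheath (head 231,101) are all in place, and the bottle wasn't touched. I'm handing in.

```bash
python3 inch.py '0 0 0 0 0 0;0 0 0 0 0 0;0 0 0 0 0 0;0 0 0 0 0 0'; python3 -c "
from workcell import arm;print(arm.close_job())"
```

```text
time: 31.0
eef_pos: [0.5155, -0.3712, 0.1976]
tool_rot: [0.668, 0.744, 0.0, 0.001]
contact_force: [0.2, -0.6, -0.2]
finger_gap: 0.0348
finger_force: 0.0
the job is handed in; nothing more can be done
None
```

I handed the job in at about 31 s of the 144 s allowed; hand-in gave no verdict, but the last camera check showed all five items in place within tolerance, and the arm never came near the bottle.

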